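# Set the printing blocks in mirror order

## Task

Prints come out mirrored, so move the four printing blocks from the plywood layout tray into the grey printing frame in reverse order: the block nearest the tray's brass screw goes into the frame's pocket farthest from the frame's brass screw, and so on along the row. Set each block down (do not drop it) flat in its own pocket with its relief up, and leave all four released and at rest.

Things in the scene. Friction and masses are not known exactly. Their poses are not given: they have to be found in the camera images.
- round_block: Wooden printing block, loose: a round block, 44 mm in diameter, plain mid-brown wood, 40 mm tall, with a sun relief in black rubber 3 mm high on its top face (43 mm in all). About 60 g. Origin: centre of its underside; z up. Starts upright in one of the tray's pockets, relief up, squared up to within 7 degrees.
- square_block: Wooden printing block, loose: a square block, 44 by 44 mm, plain mid-brown wood, 40 mm tall, with a relief of four small squares in black rubber 3 mm high on its top face (43 mm in all). About 60 g. Origin: centre of its underside; z up. Starts upright in one of the tray's pockets, relief up, squared up to within 7 degrees.
- bar_block: Wooden printing block, loose: an oblong block, 28 mm along its x and 52 mm along its y, plain mid-brown wood, 40 mm tall, with a relief of three slanted bars in black rubber 3 mm high on its top face (43 mm in all). About 60 g. Origin: centre of its underside; z up. Starts upright in one of the tray's pockets, relief up, squared up to within 7 degrees.
- cross_block: Wooden printing block, loose: a cross-shaped block, 48 mm across along x and along y, with arms 20 mm wide, plain mid-brown wood, 40 mm tall, with a cross relief in black rubber 3 mm high on its top face (43 mm in all). About 60 g. Origin: centre of its underside; z up. Starts upright in one of the tray's pockets, relief up, squared up to within 7 degrees.
- card_round: Proof card of the round block, fixed: white card 50 by 56 by 2 mm with a black print of the round shape. It lies on the tray's ledge, 70 mm on the +x side (tray frame) of the pocket where that block starts, and stays there. Origin: centre of its underside.
- card_square: Proof card of the square block, fixed: white card 50 by 56 by 2 mm with a black print of the square shape. It lies on the tray's ledge, 70 mm on the +x side (tray frame) of the pocket where that block starts, and stays there. Origin: centre of its underside.
- card_bar: Proof card of the bar block, fixed: white card 50 by 56 by 2 mm with a black print of the bar shape. It lies on the tray's ledge, 70 mm on the +x side (tray frame) of the pocket where that block starts, and stays there. Origin: centre of its underside.
- card_cross: Proof card of the cross block, fixed: white card 50 by 56 by 2 mm with a black print of the cross shape. It lies on the tray's ledge, 70 mm on the +x side (tray frame) of the pocket where that block starts, and stays there. Origin: centre of its underside.
- tray: Fixed plywood layout tray, 300 mm long, left or right of the robot. Four 62 by 62 mm pockets, centres at its own x = 0, y = +105, +35, -35, -105 mm; floors 6 mm above the table, walls 8 mm thick, tops 14 mm above the table. Brass screw (18 mm across, 24 mm high) at y = +144 mm (robot's left). Origin: on the table under the middle of the row; yaw within 0.4 rad of 0. Cards on a ledge at +x.
- frame: Fixed grey steel printing frame, 300 mm long (y), 78 mm wide, empty, across from the tray. Four 62 by 62 mm pockets, centres at its own x = 0, y = +105, +35, -35, -105 mm; floors 6 mm above the table, walls 8 mm thick, tops 14 mm above the table. Brass screw (18 mm across, 24 mm high) at y = +144 mm (robot's left). Origin: on the table under the middle of the row; yaw within 0.4 rad of 0. 

How it is judged (in metres and radians):
At the end, for the whole second after the job is handed in: Each block stands upright (within 0.1 rad), relief up, in the frame's pocket that mirrors its starting pocket (tray +105 to frame -105, +35 to -35, ...), within 19 mm of the pocket centre in x and in y, underside 2 to 10.5 mm above the table, released and at rest (x of round_block in the frame of frame between -0.019 and 0.019 m and z of round_block in the frame of frame between 0.002 and 0.0105 m and angle between each of round_block, square_block, bar_block, cross_block's own z axis and vertical below 0.1 rad and linear speed of each of round_block, square_block, bar_block, cross_block below 0.02 m/s and contact force between each of round_block, square_block, bar_block, cross_block and the fingers below 0.1 N and ((y of card_round in the frame of tray between 0.075 and 0.135 m and y of round_block in the frame of frame between -0.124 and -0.086 m) or (y of card_round in the frame of tray between 0.005 and 0.065 m and y of round_block in the frame of frame between -0.054 and -0.016 m) or (y of card_round in the frame of tray between -0.065 and -0.005 m and y of round_block in the frame of frame between 0.016 and 0.054 m) or (y of card_round in the frame of tray between -0.135 and -0.075 m and y of round_block in the frame of frame between 0.086 and 0.124 m)) and x of square_block in the frame of frame between -0.019 and 0.019 m and z of square_block in the frame of frame between 0.002 and 0.0105 m and ((y of card_square in the frame of tray between 0.075 and 0.135 m and y of square_block in the frame of frame between -0.124 and -0.086 m) or (y of card_square in the frame of tray between 0.005 and 0.065 m and y of square_block in the frame of frame between -0.054 and -0.016 m) or (y of card_square in the frame of tray between -0.065 and -0.005 m and y of square_block in the frame of frame between 0.016 and 0.054 m) or (y of card_square in the frame of tray between -0.135 and -0.075 m and y of square_block in the frame of frame between 0.086 and 0.124 m)) and x of bar_block in the frame of frame between -0.019 and 0.019 m and z of bar_block in the frame of frame between 0.002 and 0.0105 m and ((y of card_bar in the frame of tray between 0.075 and 0.135 m and y of bar_block in the frame of frame between -0.124 and -0.086 m) or (y of card_bar in the frame of tray between 0.005 and 0.065 m and y of bar_block in the frame of frame between -0.054 and -0.016 m) or (y of card_bar in the frame of tray between -0.065 and -0.005 m and y of bar_block in the frame of frame between 0.016 and 0.054 m) or (y of card_bar in the frame of tray between -0.135 and -0.075 m and y of bar_block in the frame of frame between 0.086 and 0.124 m)) and x of cross_block in the frame of frame between -0.019 and 0.019 m and z of cross_block in the frame of frame between 0.002 and 0.0105 m and ((y of card_cross in the frame of tray between 0.075 and 0.135 m and y of cross_block in the frame of frame between -0.124 and -0.086 m) or (y of card_cross in the frame of tray between 0.005 and 0.065 m and y of cross_block in the frame of frame between -0.054 and -0.016 m) or (y of card_cross in the frame of tray between -0.065 and -0.005 m and y of cross_block in the frame of frame between 0.016 and 0.054 m) or (y of card_cross in the frame of tray between -0.135 and -0.075 m and y of cross_block in the frame of frame between 0.086 and 0.124 m))); the robot touches nothing.
It fails at once if the round block is dropped (falls freely by more than about 25 mm) (linear speed of round_block above 0.7 m/s and contact force between round_block and the fingers below 0.05 N).
It fails at once if the square block is dropped (falls freely by more than about 25 mm) (linear speed of square_block above 0.7 m/s and contact force between square_block and the fingers below 0.05 N).
It fails at once if the bar block is dropped (falls freely by more than about 25 mm) (linear speed of bar_block above 0.7 m/s and contact force between bar_block and the fingers below 0.05 N).
It fails at once if the cross block is dropped (falls freely by more than about 25 mm) (linear speed of cross_block above 0.7 m/s and contact force between cross_block and the fingers below 0.05 N).
It also fails if it takes over 102 s, if anything falls off the work surface, if the arm or the gripper's body presses on something with over 40 N, if the wrist force passes 120 N, or if a joint passes its speed limit or range.

## Robot

A 7-joint arm with a two-finger parallel gripper is mounted at the origin on the work surface. World frame = base frame: x ahead of the robot, y to its left, z up, the work surface at z = 0. Lengths are in mm, angles in rad, forces in N, time in s.
With the tool pointing down it reaches from about 425 to 875 mm from the base axis. Payload 8.4 kg.
Tool frame: the origin (TCP) lies at the very end of the fingers, on their centre line; the grasp point (between the pads) lies grip_point_offset behind it (grip_point_offset is the distance from the TCP to the grasp point, in mm); z points along the fingers, y is the line along which they close (so a half turn about z gives the same grasp; the last joint's range is limited). The gripper opens to 85 mm and grips with 20 to 120 N. Pads are 22 mm wide; open, the fingers measure 114 mm over their backs; the gripper's body (76 mm by 85 mm) begins 54 mm behind the grasp point. The pads swing forward as they close: fully open they stand 13 mm farther back than shut.
Start: joints at [1.243, 0.333, 0.04, 1.465, -0.013, 1.343, -0.059], TCP at [147.405, -633.037, 231.308] pointing down, gripper open.
Joint ranges: [-2.58, 2.58], [-0.38, 2.09], [-1.3, 1.39], [0.25, 2.4], [-1.5, 4.64], [0.08, 2.09], [-2.65, 2.65]. Speed limits (rad/s): [2.22, 2.22, 2.79, 2.79, 3.14, 3.14, 3.14].

## Interface

Orientations are given as a rotation vector (axis times angle).
In Python, from bench import * gives the robot as it stands.
- The arm moves only by the shell command python3 -m handwheel 'ROWS'. ROWS is text: rows parted by semicolons, each of 7 numbers parted by spaces: the turn, a rotation vector about the tool's x, y, z in rad, then the shift along the tool's x, y, z in mm, then the opening in per cent of the stroke, from 0 (shut) to 100 (fully open). In form: wx wy wz tx ty tz claw; .... A call has 1 to 20 rows; each row is the pose to reach, as a shift and turn from the pose commanded when the call began, along the tool's axes at that moment; what a row does not reach only later rows make up. A row lasts 1/12 s, in which the tool goes at most 41.7 mm and 7.16 degrees, less where a joint would pass 70% of its speed; a pose out of reach is approached as far as the arm can. A call with a gripper value outside its range is refused whole. The fingers move at their own pace and stop on an object; the grip force is fixed at half the most. Time passes only in rows, so rows that repeat a pose let the fingers close. It gives the time, the measured TCP pose, the force, the opening and the grip force at its end, in the units of the state.
- get_obs(): the state, without advancing time (a new reading comes with each control period).
- read_camera(name): name is "scene" or "top" or "wrist"; returns the picture (384x512x3 uint8, red, green, blue); there is no depth.
- camera_info(name): a dict with "vertical_fov" (degrees; the focal length in pixels is half the picture's height over the tangent of half this angle, whatever the lens; pixels are square), "cx", "cy" (the principal point, pixels), "k1" (the pictures are not rectified: a ray, as slopes to the right and down, at radius r is drawn at 1 + k1 r^2 times it, then the intrinsics apply), "xyz" and "rotation" of the camera in the world. Camera axes: x right, y down, z forward; pixel columns grow to the right and rows downward; lengths in mm; the calibration is good to about 2 mm. A picture is of the moment at which its call begins: read the wrist's pose just before it. camera_info takes no time and is no camera call; for the wrist camera it gives the pose at the moment of the call.
- job_done(): hands the job in; it is judged then, once.
The state is a dict: "time_s": time; "joint_pos": joint angles; "joint_vel": joint speeds; "tau": joint torques, N m; "ee_pos": TCP position; "ee_rot": TCP orientation; "ft_force": force on the tool from outside, world axes, zero at the start; "moment": the same for the moment, N m; "opening": finger opening in mm; "grasp_force": force on a finger pad.
Only numpy, scipy, OpenCV 4.12 (cv2) and the standard library are available. Lean on these libraries where they do the work, as an engineer would, in place of code of your own. Each camera call takes 0.05 s, during which the arm holds its last target. There are 200 camera calls.

## Working session

There is one attempt and no reset: what is moved stays moved. The work goes in short steps, Python scripts to look and compute and a shell command to move; the robot and the scene stay as the last step left them, time stands still between calls to the robot, and variables do not carry over. Pictures are saved under pics/ and viewed, at most 14 in all, crops included, and the job is handed in when it is done.

```bash
ls; mkdir -p pics
python3 - <<'E'
from bench import *
import cv2
o=get_obs();print({k:o[k] for k in('time_s','ee_pos','ee_rot','opening')})
import bench
print([k for k in dir(bench) if not k.startswith('_')])
try: print(grip_point_offset)
except Exception as e: print(e)
for n in('top','scene'):
    print(n,camera_info(n)); cv2.imwrite(f'pics/{n}0.png',read_camera(n)[:,:,::-1])
E
```

```text
pics
{'time_s': 0.0, 'ee_pos': array([ 147.30266657, -632.64147706,  230.44602896]), 'ee_rot': array([-3.11954132e+00, -3.58427566e-01,  4.18838018e-04]), 'opening': 85.08464026829233}
['MotionError', 'camera_info', 'get_obs', 'grip_point_offset', 'job_done', 'read_camera']
18.700000000000003
top {'vertical_fov': 55.33509504801096, 'cx': 255.7486342847473, 'cy': 191.82298652236815, 'k1': 0.018520745616582613, 'xyz': array([ 367.82592451,   -3.20967593, 1042.38988848]), 'rotation': array([-2.10966417,  2.14940017, -0.17140288])}
scene {'vertical_fov': 50.41907399139072, 'cx': 252.51828035338843, 'cy': 192.91918184491945, 'k1': -0.11796753897087409, 'xyz': array([1388.787891  , -449.59709745,  654.59580084]), 'rotation': array([-1.8590244 , -1.16329197,  0.62704289])}
```

View pics/top0.png

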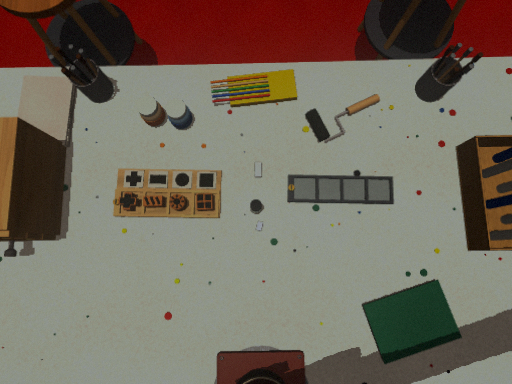

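View pics/scene0.png

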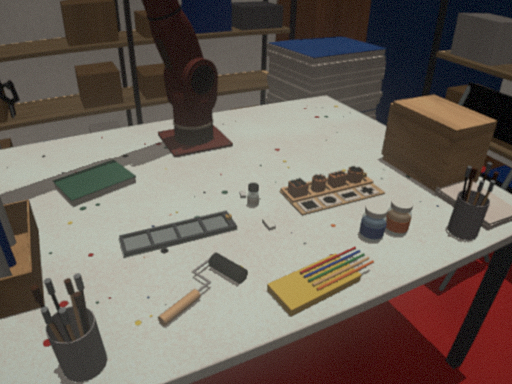

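Both views agree. In the top view the tray spans (113–222, 169–218), with its screw at (115,202); from the screw the order is cross, bar, round, square. The frame spans (288–393, 176–203), with its screw at (291,187). A small bottle stands between them at (257,206).

```bash
cat > h.py <<'E'
from bench import *
import numpy as np, cv2
from scipy.spatial.transform import Rotation as R
def snap(n,f=None):
    i=camera_info(n); im=read_camera(n)[:,:,::-1].copy()
    if f: cv2.imwrite('pics/'+f,im)
    return im,i
def K(i):
    f=192/np.tan(np.radians(i['vertical_fov'])/2); return f
def cast(uv,z,i):
    uv=np.atleast_2d(np.asarray(uv,float)); f=K(i)
    d=(uv-[i['cx'],i['cy']])/f; s=d.copy()
    for _ in range(20): s=d/(1+i['k1']*(s**2).sum(1,keepdims=True))
    v=R.from_rotvec(i['rotation']).apply(np.c_[s,np.ones(len(s))])
    return i['xyz']+v*((z-i['xyz'][2])/v[:,2])[:,None]
def proj(p,i):
    c=R.from_rotvec(i['rotation']).inv().apply(np.atleast_2d(p)-i['xyz']); s=c[:,:2]/c[:,2:]
    return s*(1+i['k1']*(s**2).sum(1,keepdims=True))*K(i)+[i['cx'],i['cy']]
def rel(pos,yaw,o=None):
    """wx wy wz tx ty tz to reach pos, tool down, tool y along (cos yaw, sin yaw) mod pi"""
    o=o or get_obs(); r=R.from_rotvec(o['ee_rot']); best=None
    for k in(0,1):
        a=yaw+k*np.pi; y=np.array([np.cos(a),np.sin(a),0]); z=np.array([0,0,-1.])
        w=(r.inv()*R.from_matrix(np.c_[np.cross(y,z),y,z])).as_rotvec()
        if best is None or np.linalg.norm(w)<np.linalg.norm(best): best=w
    return np.round(best,3),np.round(r.inv().apply(np.array(pos)-o['ee_pos']),1)
E
python3 - <<'E'
from h import *
im=cv2.imread('pics/top0.png'); i=camera_info('top')
hsv=cv2.cvtColor(im,cv2.COLOR_BGR2HSV)
# frame: dark grey within roi
m=np.zeros(im.shape[:2],np.uint8); m[165:215,275:405]=((hsv[...,2]<135)&(hsv[...,1]<90))[165:215,275:405]
m=cv2.morphologyEx(m,cv2.MORPH_CLOSE,np.ones((5,5)))
def big(m): return max(cv2.findContours(m,0,2)[0],key=cv2.contourArea)
t=np.zeros_like(m); t[155:230,100:235]=(hsv[...,1]>60)[155:230,100:235]; t=cv2.morphologyEx(t,cv2.MORPH_CLOSE,np.ones((9,9)))
for n,mm,z in(('frame',m,14),('tray',t,10)):
    w=cast(big(mm)[:,0],z,i)[:,:2].astype(np.float32); r=cv2.minAreaRect(w); print(n,r)
print('screws',cast([(115,202),(291,187)],20,i))
w=camera_info('wrist');o=get_obs();q=R.from_rotvec(o['ee_rot']).inv()
print(w['vertical_fov'],q.apply(w['xyz']-o['ee_pos']),(q*R.from_rotvec(w['rotation'])).as_matrix().round(2))
print(rel((420,100,250),0))
E
```

```text
frame ((544.9149169921875, -236.3869171142578), (112.34346771240234, 307.12054443359375), 3.139385461807251)
tray ((546.69580078125, 257.0693054199219), (306.3909606933594, 140.1480712890625), 87.83355712890625)
screws [[520.65914318 401.16095037  20.        ]
 [553.96661238 -96.6301003   20.        ]]
61.9226864786844 [  67.29730036   -0.96803818 -142.69813038] [[-0.   -0.96 -0.26]
 [ 1.    0.   -0.  ]
 [ 0.   -0.26  0.96]]
(array([-1.000e-03, -1.000e-03, -1.342e+00]), array([ 431.8, -651.8,  -18.6]))
```

Run:
```python
from h import *
print(rel((535,-205,240),0))
```

```text
(array([-1.000e-03, -1.000e-03, -1.342e+00]), array([ 474.6, -328.6,   -9. ]))
```

```bash
python3 -m handwheel '0 0 -1.342 475 -329 -9 100;0 0 -1.342 475 -329 -9 100;0 0 -1.342 475 -329 -9 100;0 0 -1.342 475 -329 -9 100;0 0 -1.342 475 -329 -9 100;0 0 -1.342 475 -329 -9 100;0 0 -1.342 475 -329 -9 100;0 0 -1.342 475 -329 -9 100;0 0 -1.342 475 -329 -9 100;0 0 -1.342 475 -329 -9 100;0 0 -1.342 475 -329 -9 100;0 0 -1.342 475 -329 -9 100;0 0 -1.342 475 -329 -9 100;0 0 -1.342 475 -329 -9 100;0 0 -1.342 475 -329 -9 100;0 0 -1.342 475 -329 -9 100;0 0 -1.342 475 -329 -9 100;0 0 -1.342 475 -329 -9 100;0 0 -1.342 475 -329 -9 100;0 0 -1.342 475 -329 -9 100'
python3 - <<'E'
from h import *
snap('wrist','w1.png'); print(rel((525,285,240),0), get_obs()['ee_pos'])
E
```

```text
time_s: 1.77
ee_pos: [534.8, -206.1, 240.3]
ee_rot: [2.224, 2.219, -0.001]
ft_force: [0.5, -1.1, 0.3]
opening: 85.1
grasp_force: 0.0
(array([-0.   ,  0.   , -0.002]), array([ 4.908e+02, -1.080e+01,  3.000e-01])) [ 534.88897507 -205.86121554  240.39369522]
```

View pics/w1.png

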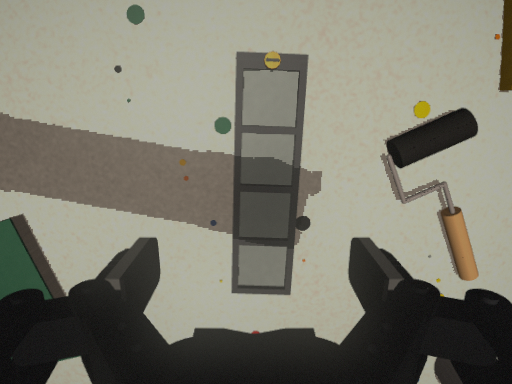

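The wrist view shows the whole frame, with outer top corners near (237,53), (308,55), (291,294) and (233,292), and the screw at (272,60). Next I move over the tray.

```bash
python3 - <<'E'
from h import *
i=camera_info('wrist')
c=cast([(237,53),(308,55),(291,294),(233,292)],14,i)[:,:2]
print('frame corners',c.round(1)); print(cv2.minAreaRect(c.astype(np.float32)),c.mean(0), 'screw',cast([(272,60)],24,i))
e=(c[0]+c[1])/2-(c[2]+c[3])/2; print('yaw',np.arctan2(-e[0],e[1]),np.linalg.norm(e))
E
python3 -m handwheel '0 0 0 491 -11 0 100;0 0 0 491 -11 0 100;0 0 0 491 -11 0 100;0 0 0 491 -11 0 100;0 0 0 491 -11 0 100;0 0 0 491 -11 0 100;0 0 0 491 -11 0 100;0 0 0 491 -11 0 100;0 0 0 491 -11 0 100;0 0 0 491 -11 0 100;0 0 0 491 -11 0 100;0 0 0 491 -11 0 100;0 0 0 491 -11 0 100;0 0 0 491 -11 0 100;0 0 0 491 -11 0 100;0 0 0 491 -11 0 100'
python3 - <<'E'
from h import *
snap('wrist','w2.png'); o=get_obs();print(o['ee_pos'],o['ee_rot'])
E
```

```text
frame corners [[ 517.   -87. ]
 [ 594.   -88.9]
 [ 583.9 -383.8]
 [ 507.2 -380.6]]
((550.5012817382812, -235.06993103027344), (295.0439758300781, 76.9517822265625), 88.05306243896484) [ 550.54272215 -235.06789791] screw [[554.42989031 -95.40172308  24.        ]]
yaw -0.03369961147834844 294.4084495341977
time_s: 3.15
ee_pos: [525.2, 284.2, 240.2]
ee_rot: [2.224, 2.218, -0.001]
ft_force: [0.2, 0.0, -0.1]
opening: 85.3
grasp_force: 0.0
[525.19025036 284.16451483 240.32623748] [ 2.22405298e+00  2.21763094e+00 -6.11914416e-04]
```

View pics/w2.png

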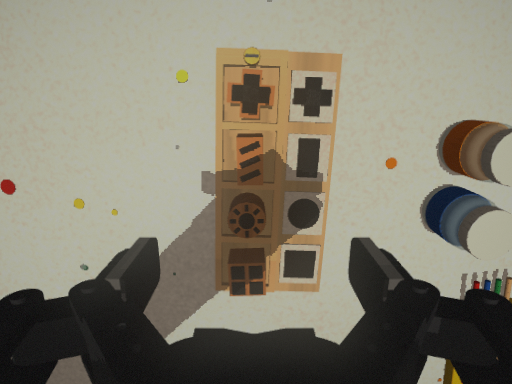

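The tray shows blocks in order from the screw (251,56): cross (251,94), bar (249,157), round (247,215), square (247,275). The cards match. An enlarged crop will give exact tops.

Run:
```python
import cv2,numpy as np
im=cv2.imread('pics/w2.png')[55:300,205:345]
lut=(255*(np.arange(256)/255)**.6).astype(np.uint8)
a=cv2.LUT(cv2.resize(im,None,fx=4.8,fy=4.8,interpolation=3),lut)
h=a.shape[0]//2
cv2.imwrite('pics/c2.png',np.hstack([a[:h,:400],a[h:,:400]]))
```

```text
(no output)
```

View pics/c2.png

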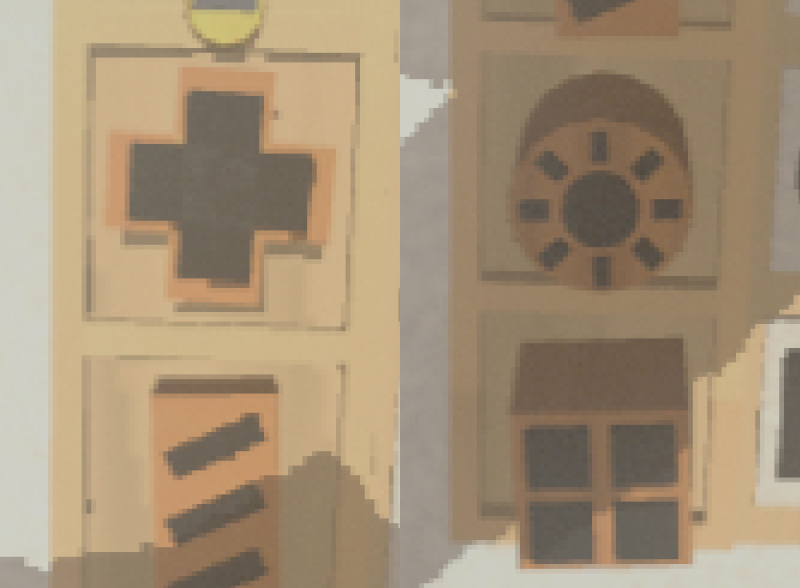

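Top faces in crop pixels: cross centre (221,188), bar (216,507), round (201,792 after unstacking), square (203,1078).

Run:
```python
from h import *
i=camera_info('wrist')
U=lambda p: np.array(p,float)/4.8+[205-.4,55-.4]
B=cast(U([(221,188),(216.5,507),(201.5,792),(203.5,1078)]),46,i)[:,:2]; print(B.round(1))
def yw(a,b): 
    d=np.diff(cast(U([a,b]),46,i)[:,:2],axis=0)[0]; return round(np.arctan2(d[1],d[0]),3)
print('yaw x-dir: cross',yw((116,181),(325,196)),'cross y',yw((215,300),(228,80))-np.pi/2,'bar',yw((157,623),(152,392))-np.pi/2,yw((279,623),(278,392))-np.pi/2,'sq',yw((519,1154),(513,1001))-np.pi/2,yw((692,1154),(691,1001))-np.pi/2)
t=cast([(217,48),(222,292)],14,i)[:,:2];d=t[0]-t[1];print('tray',t,np.arctan2(-d[0],d[1]),np.linalg.norm(d))
F=np.array([550.5,-235.1]);a=-.034
for y in(-105,-35,35,105): print(y,(F+y*np.array([-np.sin(a),np.cos(a)])).round(1))
print(rel((*B[0],100),-.05))
```

```text
[[522.4 359.4]
 [521.  291.1]
 [517.1 223.6]
 [516.9 147.9]]
yaw x-dir: cross -0.073 cross y -0.06579632679489666 bar 0.0052036732051035095 0.008203673205103401 sq 0.08520367320510336 0.09020367320510347
tray [[486.0681613  408.20430982]
 [482.87280007 109.32898628]] -0.010690877580401532 298.8924043091659
-105 [ 546.9 -340. ]
-35 [ 549.3 -270.1]
35 [ 551.7 -200.1]
105 [ 554.1 -130.2]
(array([0.   , 0.001, 0.047]), array([ 75.4,  -3.1, 140.3]))
```

```bash
python3 -m handwheel '0 0 0.067 75 -3 100 100;0 0 0.067 75 -3 100 100;0 0 0.067 75 -3 130 100;0 0 0.067 75 -3 150 100;0 0 0.067 75 -3 180 100;0 0 0.067 75 -3 205 100;0 0 0.067 75 -3 218 100;0 0 0.067 75 -3 223 100;0 0 0.067 75 -3 223 100;0 0 0.067 75 -3 223 0;0 0 0.067 75 -3 223 0;0 0 0.067 75 -3 223 0;0 0 0.067 75 -3 223 0;0 0 0.067 75 -3 223 0;0 0 0.067 75 -3 223 0;0 0 0.067 75 -3 223 0;0 0 0.067 75 -3 223 0;0 0 0.067 75 -3 223 0;0 0 0.067 75 -3 223 0'
python3 - <<'E'
from h import *
snap('wrist','w3.png'); o=get_obs();print(o['ee_pos'],o['ee_rot'],o['opening'],o['grasp_force'])
E
```

```text
time_s: 4.78
ee_pos: [522.5, 361.8, 19.3]
ee_rot: [2.294, 2.145, 0.004]
ft_force: [-0.1, -1.0, 7.7]
opening: 47.1
grasp_force: 62.6
[522.50191361 361.80104599  19.31615997] [2.29428244 2.14487714 0.00440348] 46.814595854996696 62.58086442947388
```

View pics/w3.png

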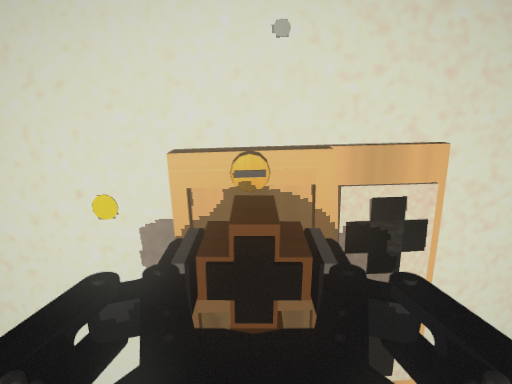

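Cross is held (opening 47 mm, 63 N), upright between the fingers. Lift and carry.

Run:
```python
from h import *
print(rel((547.0,-340,95),-.034))
```

```text
(array([ 0.003, -0.001, -0.033]), array([-698.5,   71.8,  -76.5]))
```

```bash
python3 -m handwheel '0 0 0 0 0 -12 0;0 0 0 0 0 -35 0;0 0 0 0 0 -60 0;0 0 0 0 0 -76 0;0 0 -0.033 -40 4 -77 0;0 0 -0.033 -80 8 -77 0;0 0 -0.033 -120 12 -77 0;0 0 -0.033 -160 16 -77 0;0 0 -0.033 -200 20 -77 0;0 0 -0.033 -240 25 -77 0;0 0 -0.033 -280 29 -77 0;0 0 -0.033 -320 33 -77 0;0 0 -0.033 -360 37 -77 0;0 0 -0.033 -400 41 -77 0;0 0 -0.033 -440 45 -77 0;0 0 -0.033 -480 49 -77 0;0 0 -0.033 -520 53 -77 0;0 0 -0.033 -560 57 -77 0;0 0 -0.033 -600 61 -77 0;0 0 -0.033 -640 65 -77 0'
python3 - <<'E'
from h import *
print(rel((547.0,-340,95),-.034),rel((547.0,-340,20),-.034))
E
```

```text
time_s: 6.5
ee_pos: [543.4, -283.8, 95.7]
ee_rot: [2.258, 2.183, 0.001]
ft_force: [0.8, 0.5, -0.2]
opening: 47.0
grasp_force: 61.7
(array([0.001, 0.001, 0.   ]), array([-56.1,   5.5,   0.8])) (array([0.001, 0.001, 0.   ]), array([-56. ,   5.5,  75.8]))
```

```bash
python3 -m handwheel '0 0 0 -35 3 0 0;0 0 0 -56 5.5 0 0;0 0 0 -56 5.5 0 0;0 0 0 -56 5.5 25 0;0 0 0 -56 5.5 45 0;0 0 0 -56 5.5 60 0;0 0 0 -56 5.5 68 0;0 0 0 -56 5.5 72 0;0 0 0 -56 5.5 75 0;0 0 0 -56 5.5 76 0;0 0 0 -56 5.5 76 0;0 0 0 -56 5.5 76 0'
python3 - <<'E'
from h import *
snap('wrist','w4.png')
E
```

```text
time_s: 7.5
ee_pos: [547.7, -338.2, 19.4]
ee_rot: [2.258, 2.182, 0.001]
ft_force: [-0.1, 1.0, 2.0]
opening: 46.9
grasp_force: 61.9
```

View pics/w4.png

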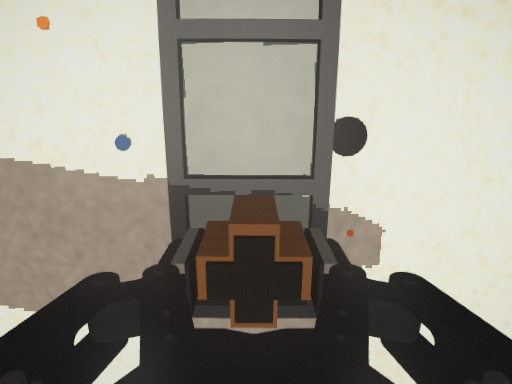

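Cross sits centred in the frame's end pocket, touching its floor. Releasing and heading for the bar.

```bash
python3 -m handwheel '0 0 0 0 0 0 100;0 0 0 0 0 0 100;0 0 0 0 0 0 100;0 0 0 0 0 0 100;0 0 0 0 0 0 100;0 0 0 0 0 -15 100;0 0 0 0 0 -50 100;0 0 0 0 0 -80 100;0 0 -0.04 40 -3 -85 100;0 0 -0.04 80 -6 -85 100;0 0 -0.04 120 -9 -85 100;0 0 -0.04 160 -12 -85 100;0 0 -0.04 200 -15 -85 100;0 0 -0.04 240 -18 -85 100;0 0 -0.04 280 -21 -85 100;0 0 -0.04 320 -24 -85 100;0 0 -0.04 360 -27 -85 100;0 0 -0.04 400 -30 -85 100;0 0 -0.04 440 -34 -85 100;0 0 -0.04 480 -37 -85 100'
python3 - <<'E'
from h import *
print(rel((521,291,17),.006))
E
```

```text
time_s: 9.22
ee_pos: [526.1, 144.9, 104.7]
ee_rot: [2.214, 2.227, 0.001]
ft_force: [1.7, 0.1, 0.5]
opening: 85.3
grasp_force: 0.0
(array([ 0.001,  0.   , -0.   ]), array([146.2,  -4.4,  87.7]))
```

```bash
python3 -m handwheel '0 0 0 40 -1 0 100;0 0 0 80 -2 0 100;0 0 0 120 -4 0 100;0 0 0 145 -4 0 100;0 0 0 145 -4 25 100;0 0 0 145 -4 55 100;0 0 0 145 -4 75 100;0 0 0 145 -4 85 100;0 0 0 145 -4 87 100;0 0 0 145 -4 87 0;0 0 0 145 -4 87 0;0 0 0 145 -4 87 0;0 0 0 145 -4 87 0;0 0 0 145 -4 87 0;0 0 0 145 -4 87 0;0 0 0 145 -4 87 0;0 0 0 145 -4 87 0;0 0 0 145 -4 87 0;0 0 0 145 -4 87 0;0 0 0 145 -4 87 0'
python3 - <<'E'
from h import *
print(rel((549.3,-271,95),-.034))
E
```

```text
time_s: 10.88
ee_pos: [522.2, 288.3, 17.5]
ee_rot: [2.215, 2.227, 0.002]
ft_force: [-0.4, -1.2, 6.3]
opening: 27.1
grasp_force: 60.0
(array([ 0.002, -0.001,  0.04 ]), array([-559.4,   24. ,  -77.7]))
```

```bash
python3 -m handwheel '0 0 0 0 0 -12 0;0 0 0 0 0 -35 0;0 0 0 0 0 -60 0;0 0 0 0 0 -77 0;0 0 0.04 -40 2 -78 0;0 0 0.04 -80 4 -78 0;0 0 0.04 -120 5 -78 0;0 0 0.04 -160 7 -78 0;0 0 0.04 -200 9 -78 0;0 0 0.04 -240 10 -78 0;0 0 0.04 -280 12 -78 0;0 0 0.04 -320 14 -78 0;0 0 0.04 -360 15 -78 0;0 0 0.04 -400 17 -78 0;0 0 0.04 -440 19 -78 0;0 0 0.04 -480 21 -78 0;0 0 0.04 -520 22 -78 0;0 0 0.04 -550 24 -78 0;0 0 0.04 -559 24 -78 0;0 0 0.04 -559 24 -78 0'
python3 - <<'E'
from h import *
print(rel((549.3,-270.5,18),-.034)); snap('wrist','w5.png')
E
```

```text
time_s: 12.55
ee_pos: [548.1, -274.6, 94.7]
ee_rot: [2.264, 2.177, -0.001]
ft_force: [-1.1, 0.9, -1.6]
opening: 27.1
grasp_force: 59.1
(array([-0.   ,  0.001, -0.005]), array([ 4.2,  1.1, 76.7]))
```

View pics/w5.png

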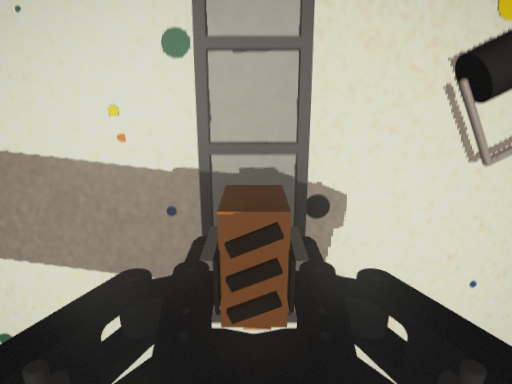

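The bar is held squarely above the frame. I'll check the bar top face (221–288, 211–327) and the frame dividers at rows 42 and 148 against each other.

Run:
```python
from h import *
i=camera_info('wrist'); o=get_obs(); print(o['ee_pos'])
print('divs',cast([(255,42.5),(256,148)],14,i)[:,:2].round(1), 'expect',(552.9,-165.1),(550.5,-235.1))
c=cast([(221,211),(288,211),(291,326),(216,326)],123,i)[:,:2].round(1); print(c,c.mean(0))
print(rel((549.3,-270.5,18),-.034))
```

```text
[ 548.5561563  -271.71718538   94.69271132]
divs [[ 553.3 -166.5]
 [ 551.6 -235.5]] expect (552.9, -165.1) (550.5, -235.1)
[[ 537.3 -243.5]
 [ 562.7 -244.4]
 [ 563.7 -296.3]
 [ 531.8 -295.1]] [ 548.875 -269.825]
(array([ 0.   , -0.   , -0.002]), array([ 1.2,  0.7, 76.7]))
```

```bash
python3 -m handwheel '0 0 0 0 1 25 0;0 0 0 0 1 45 0;0 0 0 0 1 60 0;0 0 0 0 1 68 0;0 0 0 0 1 72 0;0 0 0 0 1 75 0;0 0 0 0 1 77 0;0 0 0 0 1 77 0;0 0 0 0 1 77 0'
python3 - <<'E'
from h import *
o=get_obs();print(o['ee_pos'],o['ft_force'],rel((517,222,20),0)); snap('wrist','w6.png')
E
```

```text
time_s: 13.35
ee_pos: [549.5, -271.8, 20.4]
ee_rot: [2.257, 2.182, -0.004]
ft_force: [-11.9, -3.4, 22.2]
opening: 27.3
grasp_force: 65.5
[ 549.52939508 -271.77997976   20.41996988] [-11.85743462  -3.3956603   22.20344229] (array([-0.001,  0.003, -0.034]), array([492.4, -49.2,  -1.1]))
```

View pics/w6.png

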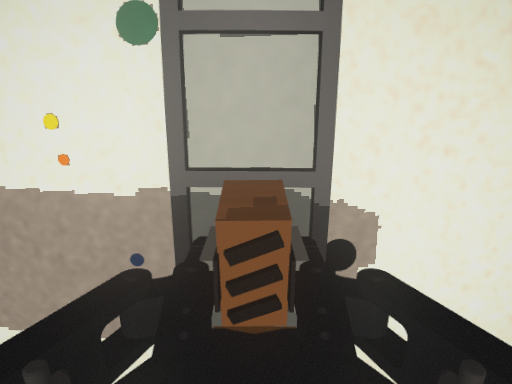

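```bash
python3 -m handwheel '0 0 0 0 0 -1 0;0 0 0 0 0 -1 0;0 0 0 0 0 -1 0'
python3 - <<'E'
from h import *
im,i=snap('scene','s1.png'); 
cv2.imwrite('pics/s1c.png',cv2.resize(im[190:270,100:250],None,fx=5,fy=5,interpolation=3))
E
```

```text
time_s: 13.65
ee_pos: [550.1, -271.4, 20.7]
ee_rot: [2.257, 2.182, -0.002]
ft_force: [-6.4, -4.6, 12.7]
opening: 27.2
grasp_force: 63.9
```

View pics/s1c.png

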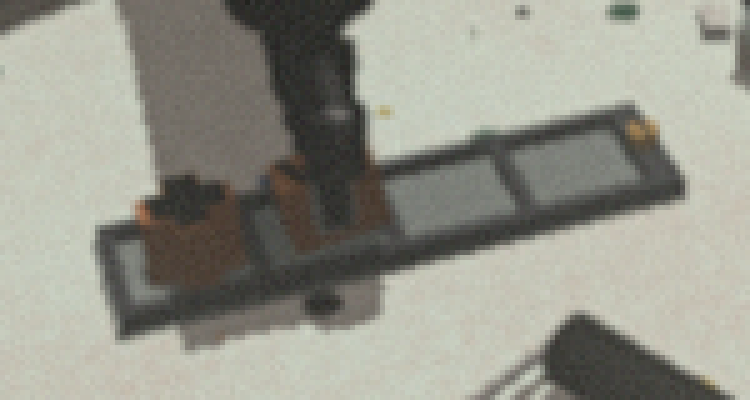

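The bar's +y end is at the divider, with a gap visible at its −y end. I'll lift it clear, shift 4 mm toward −y and look.

```bash
python3 -m handwheel '0 0 0 0 0 -8 0;0 0 0 0 0 -14 0;0 0 0 -4.5 0 -14 0;0 0 0 -4.5 0 -14 0;0 0 0 -4.5 0 -14 0'; python3 -m handwheel '0 0 0 0 0 5 0;0 0 0 0 0 9 0;0 0 0 0 0 12 0;0 0 0 0 0 14 0;0 0 0 0 0 14 0;0 0 0 0 0 14 0'
python3 - <<'E'
from h import *
im,i=snap('scene','s2.png'); im2,i2=snap('wrist'); 
cv2.imwrite('pics/s2c.png',np.hstack([cv2.resize(im[195:265,110:210],None,fx=4,fy=4,interpolation=3),cv2.resize(im2[150:350,180:340],(320,280))[:280]]))
E
```

```text
time_s: 14.12
ee_pos: [549.7, -275.4, 32.3]
ee_rot: [2.259, 2.183, 0.0]
ft_force: [-0.3, -0.4, -0.5]
opening: 27.2
grasp_force: 62.4
time_s: 14.62
ee_pos: [549.5, -275.2, 18.9]
ee_rot: [-2.259, -2.183, 0.001]
ft_force: [-4.8, 1.0, 11.2]
opening: 27.2
grasp_force: 64.0
```

View pics/s2c.png

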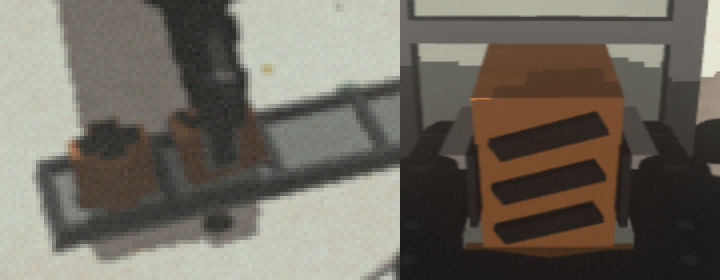

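Now there is floor visible at both ends and the bar is flat at floor height. Release, then go to the round block.

```bash
python3 -m handwheel '0 0 0 0 0 -0.5 100;0 0 0 0 0 -0.5 100;0 0 0 0 0 -0.5 100;0 0 0 0 0 -0.5 100;0 0 0 0 0 -0.5 100;0 0 0 0 0 -15 100;0 0 0 0 0 -50 100;0 0 0 0 0 -80 100;0 0 -0.034 40 -4 -85 100;0 0 -0.034 80 -8 -85 100;0 0 -0.034 120 -12 -85 100;0 0 -0.034 160 -16 -85 100;0 0 -0.034 200 -20 -85 100;0 0 -0.034 240 -24 -85 100;0 0 -0.034 280 -28 -85 100;0 0 -0.034 320 -32 -85 100;0 0 -0.034 360 -36 -85 100;0 0 -0.034 400 -40 -85 100;0 0 -0.034 440 -44 -85 100;0 0 -0.034 480 -47 -85 100'
python3 - <<'E'
from h import *
print(rel((517,222,18),0))
E
```

```text
time_s: 16.38
ee_pos: [518.8, 207.8, 104.7]
ee_rot: [2.221, 2.22, 0.001]
ft_force: [1.6, 0.5, 0.7]
opening: 85.3
grasp_force: 0.0
(array([ 0.001,  0.   , -0.   ]), array([14.2, -1.9, 86.6]))
```

```bash
python3 -m handwheel '0 0 0 16 -2 0 100;0 0 0 16 -2 0 100;0 0 0 16 -2 25 100;0 0 0 16 -2 55 100;0 0 0 16 -2 75 100;0 0 0 16 -2 84 100;0 0 0 16 -2 86 100;0 0 0 16 -2 86 0;0 0 0 16 -2 86 0;0 0 0 16 -2 86 0;0 0 0 16 -2 86 0;0 0 0 16 -2 86 0;0 0 0 16 -2 86 0;0 0 0 16 -2 86 0;0 0 0 16 -2 86 0;0 0 0 16 -2 86 0'
python3 - <<'E'
from h import *
print(rel((551.7,-202,95),-.034))
E
```

```text
time_s: 17.72
ee_pos: [518.1, 222.3, 19.1]
ee_rot: [2.221, 2.22, 0.003]
ft_force: [-1.5, -0.3, 8.1]
opening: 42.0
grasp_force: 60.2
(array([ 0.002, -0.   ,  0.034]), array([-424.2,   33.9,  -76. ]))
```

```bash
python3 -m handwheel '0 0 0 0 0 -12 0;0 0 0 0 0 -35 0;0 0 0 0 0 -60 0;0 0 0 0 0 -76 0;0 0 0.034 -40 3 -76 0;0 0 0.034 -80 6 -76 0;0 0 0.034 -120 10 -76 0;0 0 0.034 -160 13 -76 0;0 0 0.034 -200 16 -76 0;0 0 0.034 -240 19 -76 0;0 0 0.034 -280 22 -76 0;0 0 0.034 -320 26 -76 0;0 0 0.034 -360 29 -76 0;0 0 0.034 -400 32 -76 0;0 0 0.034 -420 34 -76 0;0 0 0.034 -425 34 -76 0;0 0 0.034 -425 34 -76 0;0 0 0.034 -425 34 -76 0;0 0 0.034 -425 34 -76 0'
python3 - <<'E'
from h import *
print(rel((551.7,-202,19.3),-.034)); snap('wrist','w7.png')
E
```

```text
time_s: 19.3
ee_pos: [551.4, -200.9, 93.9]
ee_rot: [-2.256, -2.186, -0.001]
ft_force: [-0.3, 0.4, 0.2]
opening: 42.4
grasp_force: 60.8
(array([ 0.001, -0.001,  0.002]), array([-1.1,  0.3, 74.6]))
```

View pics/w7.png

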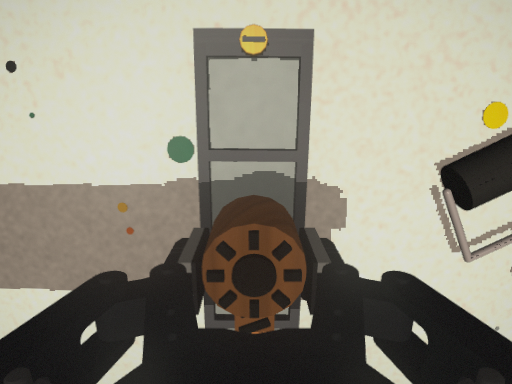

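The round block is squarely held above the third pocket. The bar, behind it, stands in its own.

```bash
python3 -m handwheel '0 0 0 -2 0 25 0;0 0 0 -2 0 45 0;0 0 0 -2 0 60 0;0 0 0 -2 0 68 0;0 0 0 -2 0 72 0;0 0 0 -2 0 74 0;0 0 0 -2 0 75 0;0 0 0 -2 0 75 0;0 0 0 -2 0 75 0'
python3 - <<'E'
from h import *
print(rel((517,147,105),.05))
E
```

```text
time_s: 20.1
ee_pos: [551.7, -205.1, 19.3]
ee_rot: [2.258, 2.183, 0.001]
ft_force: [-0.3, -0.2, -0.4]
opening: 42.1
grasp_force: 61.0
(array([ 0.001,  0.001, -0.084]), array([350.7, -46.4, -86. ]))
```

```bash
python3 -m handwheel '0 0 0 1 0 1 0;0 0 0 1 0 1.5 0;0 0 0 1 0 1 100;0 0 0 1 0 1 100;0 0 0 1 0 1 100;0 0 0 1 0 1 100;0 0 0 1 0 1 100;0 0 0 0 0 -15 100;0 0 0 0 0 -50 100;0 0 0 0 0 -80 100;0 0 -0.1 40 -5 -85 100;0 0 -0.1 80 -10 -85 100;0 0 -0.1 120 -16 -85 100;0 0 -0.1 160 -21 -85 100;0 0 -0.1 200 -27 -85 100;0 0 -0.1 240 -32 -85 100;0 0 -0.1 280 -37 -85 100;0 0 -0.1 320 -43 -85 100;0 0 -0.1 345 -46 -85 100;0 0 -0.1 351 -46 -85 100'
python3 -m handwheel '0 0 0 0 0 0 100;0 0 0 0 0 0 100'
python3 - <<'E'
from h import *
print(rel((517,147,18),.07))
E
```

```text
time_s: 21.77
ee_pos: [515.5, 153.3, 103.8]
ee_rot: [-2.138, -2.3, -0.003]
ft_force: [-1.0, -0.0, -0.4]
opening: 85.5
grasp_force: 0.0
time_s: 21.93
ee_pos: [517.0, 146.6, 103.1]
ee_rot: [2.147, 2.294, -0.001]
ft_force: [-0.6, -0.7, 0.4]
opening: 85.0
grasp_force: 0.0
(array([-0.   ,  0.   , -0.004]), array([ 0.5,  0. , 85.1]))
```

```bash
python3 -m handwheel '0 0 0 0 0 25 100;0 0 0 0 0 55 100;0 0 0 0 0 75 100;0 0 0 0 0 83 100;0 0 0 0 0 85 100;0 0 0 0 0 85 0;0 0 0 0 0 85 0;0 0 0 0 0 85 0;0 0 0 0 0 85 0;0 0 0 0 0 85 0;0 0 0 0 0 85 0;0 0 0 0 0 85 0;0 0 0 0 0 85 0;0 0 0 0 0 85 0'
python3 - <<'E'
from h import *
print(rel((554.1,-132,95),-.034))
E
```

```text
time_s: 23.1
ee_pos: [518.1, 147.5, 19.9]
ee_rot: [2.146, 2.292, 0.003]
ft_force: [-0.7, 0.4, 6.8]
opening: 43.2
grasp_force: 61.6
(array([ 0.003, -0.   ,  0.1  ]), array([-281.3,   17.7,  -75. ]))
```

```bash
python3 -m handwheel '0 0 0 0 0 -12 0;0 0 0 0 0 -35 0;0 0 0 0 0 -60 0;0 0 0 0 0 -75 0;0 0 0.1 -40 3 -75 0;0 0 0.1 -80 5 -75 0;0 0 0.1 -120 8 -75 0;0 0 0.1 -160 10 -75 0;0 0 0.1 -200 13 -75 0;0 0 0.1 -240 15 -75 0;0 0 0.1 -270 17 -75 0;0 0 0.1 -281 18 -75 0;0 0 0.1 -281 18 -75 0;0 0 0.1 -281 18 -75 0;0 0 0.1 -281 18 -75 0'
python3 - <<'E'
from h import *
print(rel((554.1,-132,20),-.034)); snap('wrist','w8.png')
E
```

```text
time_s: 24.35
ee_pos: [553.6, -130.0, 93.9]
ee_rot: [-2.257, -2.185, -0.001]
ft_force: [-0.4, 1.2, -0.0]
opening: 43.1
grasp_force: 60.8
(array([ 0.   , -0.001,  0.002]), array([-2.1,  0.6, 73.9]))
```

View pics/w8.png

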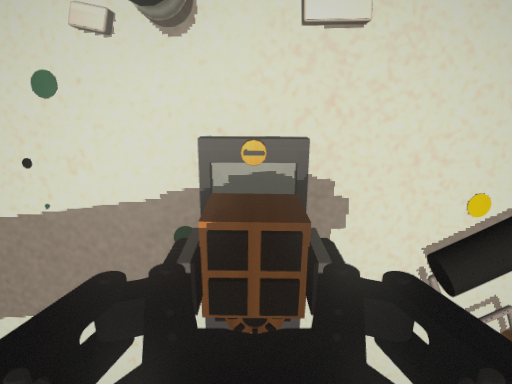

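The square is above the screw-end pocket, held squarely. Its top face centre is near (255,269), a little toward +y, so I lower it 3 mm further toward −y.

```bash
python3 -m handwheel '0 0 0 -3 0 25 0;0 0 0 -3 0 45 0;0 0 0 -3 0 60 0;0 0 0 -3 0 68 0;0 0 0 -3 0 72 0;0 0 0 -3 0 74 0;0 0 0 -3 0 75 0;0 0 0 -3 0 75.5 0;0 0 0 -3 0 75.5 0;0 0 0 -3 0 75.5 0'
```

```text
time_s: 25.23
ee_pos: [552.9, -133.4, 19.9]
ee_rot: [-2.257, -2.185, 0.002]
ft_force: [-11.9, 3.2, 18.3]
opening: 43.2
grasp_force: 62.9
```

```bash
python3 -m handwheel '0 0 0 0 0 -0.5 0;0 0 0 0 0 -0.5 100;0 0 0 0 0 -0.5 100;0 0 0 0 0 -0.5 100;0 0 0 0 0 -0.5 100;0 0 0 0 0 -0.5 100;0 0 0 0 0 -15 100;0 0 0 0 0 -50 100;0 0 0 0 0 -90 100;0 0 0 -20 0 -130 100;0 0 0 -40 0 -165 100;0 0 0 -60 0 -200 100;0 0 0 -70 0 -220 100;0 0 0 -70 0 -220 100;0 0 0 -70 0 -220 100'
python3 - <<'E'
from h import *
im,i=snap('scene'); im2,i2=snap('wrist','w9.png'); 
a=cv2.resize(im[185:265,110:250],None,fx=3.2,fy=3.2,interpolation=3); b=cv2.resize(im2[30:310,210:330],None,fx=2,fy=2)
c=np.zeros((560,a.shape[1]+240,3),np.uint8); c[:a.shape[0],:a.shape[1]]=a; c[:,a.shape[1]:]=b
cv2.imwrite('pics/f.png',c)
E
```

```text
time_s: 26.48
ee_pos: [551.4, -205.7, 238.8]
ee_rot: [2.259, 2.18, 0.001]
ft_force: [-0.0, -0.6, -0.0]
opening: 85.6
grasp_force: 0.0
```

View pics/f.png

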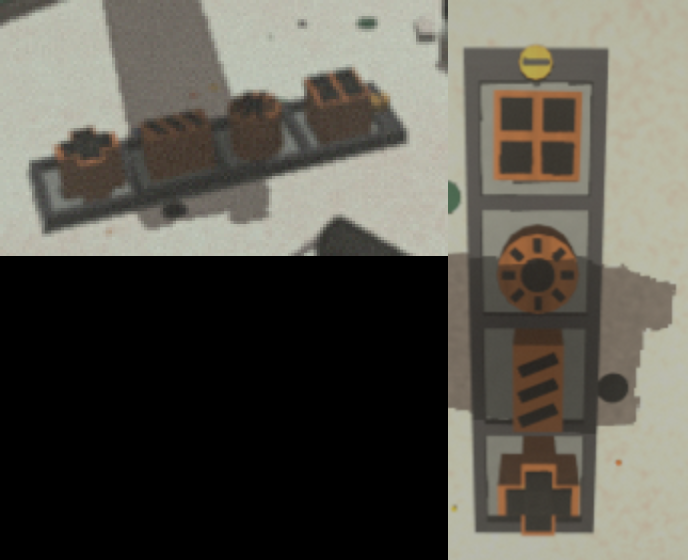

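All four blocks look seated: square nearest the screw, then round, bar and cross. Here is a numeric check of the top-face centres.

Run:
```python
from h import *
i=camera_info('wrist'); U=lambda p: np.array(p,float)/2+[210,30]-[448/2,0]
F=np.array([550.5,-235.1]);a=-.034
T=lambda w:((w[:,:2]-F)@np.array([[np.cos(a),-np.sin(a)],[np.sin(a),np.cos(a)]])).round(1)
print('tops',T(cast(U([(538,136),(538,272),(538,388),(539,500)]),46,i)))
print('bar top edge/bottom edge',T(cast(U([(538,345),(538,431)]),46,i)))
print('dividers',T(cast(U([(538,202),(538,320),(538,427)]),14,i)))
```

```text
tops [[-1.000e-01  1.024e+02]
 [ 0.000e+00  3.270e+01]
 [ 1.000e-01 -3.300e+01]
 [ 8.000e-01 -1.036e+02]]
bar top edge/bottom edge [[  0.1  -7.8]
 [  0.2 -59.2]]
dividers [[  0.   66.6]
 [  0.1  -2.5]
 [  0.2 -71.6]]
```

```bash
python3 -c "
from bench import *
print(job_done())"
```

```text
the job is handed in; nothing more can be done
None
```

I moved all four blocks into the frame in mirrored order (from the frame's screw: square, round, bar, cross), released them and handed the job in at about 26.5 s; my last camera check put each within about 4 mm of its pocket centre, flat and relief up, but the hand-in returned no verdict.

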